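Choose the medium washer and pay

ROBOT

A 6-joint arm with a two-finger parallel gripper is mounted at the origin on the work surface. World frame = base frame: x ahead of the robot, y to its left, z up, the work surface at z = 0. Lengths are in m, angles in rad, forces in N, time in s.
With the tool pointing down it reaches from about 0.25 to 0.725 m from the base axis. Payload 9.7 kg.
Tool frame: the origin (TCP) lies between the finger pads, 19 mm behind the fingertips; this is the grasp point; z points along the fingers, y is the line along which they close (so a half turn about z gives the same grasp; the last joint's range is limited). The gripper opens to 85 mm and grips with 20 to 120 N. Pads are 22 mm wide; open, the fingers measure 114 mm over their backs; the gripper's body (76 mm by 85 mm) begins 54 mm behind the grasp point. The pads swing forward as they close: fully open they stand 13 mm farther back than shut.
Start: joints at [1.329, 0.087, 0.176, 1.66, 0, 1.571], TCP at [0.132, 0.534, 0.25] pointing down, gripper open.
Joint ranges: [-3.13, 3.13], [-0.85, 1.81], [-1.15, 1.24], [-2.2, 2.28], [-1.44, 1.52], [-3.14, 3.14]. Speed limits (rad/s): [2.22, 2.22, 2.57, 3.14, 3.14, 3.14].

INTERFACE

Orientations are given as a unit quaternion [x, y, z, w].
In Python, from cell import bot gives the robot as it stands.
- The arm moves only by the shell command python3 -m inch 'ROWS'. ROWS is JSON, a list of rows, each an object of numbers: "tx", "ty", "tz": the shift along the tool's x, y, z in mm; "spin": the turn about the tool's z in degrees; "fingers": the finger opening in mm, from 0 to 85.4. A call has 1 to 10 rows; each row shifts and turns the commanded pose from where the row before left it, along the tool's axes as they then stand; what a row does not reach is not made up. A row lasts 1/10 s, in which the tool goes at most 50 mm and 8.59 degrees, less where a joint would pass 70% of its speed; a pose out of reach is approached as far as the arm can. A call is refused whole if a number of a shift passes 50 or a number of a turn 8.59, either way. A call with a gripper value outside its range is refused whole. The fingers move at their own pace and stop on an object; the grip force is fixed at half the most. Time passes only in rows, so rows that do not move let the fingers close. It gives the time, the measured TCP pose, the force, the opening and the grip force at its end, in the units of the state.
- bot.sense(): the state, without advancing time (a new reading comes with each control period).
- bot.snapshot(name): name is "scene" or "top" or "wrist"; returns the picture (384x512x3 uint8, blue, green, red); there is no depth.
- bot.camera_info(name): a dict with "fx", "fy", "cx", "cy" (pixels), "k1" (the pictures are not rectified: a ray, as slopes to the right and down, at radius r is drawn at 1 + k1 r^2 times it, then the intrinsics apply), "extrinsics" (4x4, takes a point from world to camera coordinates). Camera axes: x right, y down, z forward; pixel columns grow to the right and rows downward; lengths in m; the calibration is good to about 2 mm. A picture is of the moment at which its call begins: read the wrist's pose just before it. camera_info takes no time and is no camera call; for the wrist camera it gives the pose at the moment of the call.
- bot.hand_in(): hands the job in; it is judged then, once.
The state is a dict: "t": time; "joints": joint angles; "qd": joint speeds; "joint_efforts": joint torques, N m; "tcp_pos": TCP position; "tool_rot": TCP orientation; "wrist_force": force on the tool from outside, world axes, zero at the start; "torque": the same for the moment, N m; "finger_gap": opening from 0.0 (shut) to 1.0 (fully open); "grip_force": force on a finger pad.
Only numpy, scipy, OpenCV 4.12 (cv2) and the standard library are available. Lean on these libraries where they do the work, as an engineer would, in place of code of your own. Each camera call takes 0.05 s, during which the arm holds its last target. There are 200 camera calls.

TASK

Three porthole-shaped touchless selectors lie on the laundry counter, one for each size of washing machine. Choose the medium one by pointing at it: hold the fingertips a few centimetres above the middle of the middle-sized selector, without touching it, for a good two seconds, and do not point at the other two from as close. Then push the coin slide of the coin box fully home with the fingers and move clear. Touch none of the selectors and leave the things standing about where they are.

Things in the scene. Friction and masses are not known exactly. Their poses are not given: they have to be found in the camera images.
- large_glass (a point): centre of the dark glass on top of the large selector, 35 mm above the counter, z up. It reads the robot's tool point (TCP) while that is within 25 mm of this point horizontally and 20 to 75 mm above it, and takes the choice after 1.5 s without a break
- medium_glass (a point): centre of the dark glass on top of the medium selector, 35 mm above the counter, z up. It reads the robot's tool point (TCP) while that is within 25 mm of this point horizontally and 20 to 75 mm above it, and takes the choice after 1.5 s without a break
- small_glass (a point): centre of the dark glass on top of the small selector, 35 mm above the counter, z up. It reads the robot's tool point (TCP) while that is within 25 mm of this point horizontally and 20 to 75 mm above it, and takes the choice after 1.5 s without a break
- slide_face (a point): centre of the front face of the coin slide's push plate: an upright steel plate 70 mm wide (y), 60 mm high, 10 mm thick, in front of the coin box, 30 to 90 mm above the counter (this point: 60 mm). x is horizontal and points into the coin box, the way the slide is pushed; z up. Straight in front of the plate the counter is clear for at least 60 mm
- coin_slide (a joint): how far the coin slide is pushed in, m: 0 fully out, 0.050 fully home, where it meets a hard stop. It starts 0 to 15 mm in, moves against about 2.5 N of friction and stays where it is left
- coin_box: cream metal box bolted to the counter, 160 (x) x 140 (y) x 110 mm tall, origin at the centre of its underside, x as for the slide. A steel chute 60 mm wide stands 40 mm out of its front (-x) face, centred, 42 to 78 mm above the counter; the push plate closes against it, and with the slide home the plate's front face is 50 mm in front of the box
- detergent: white bottle, 84 mm in diameter, 220 mm tall; loose, to be left alone. Origin at the centre of its underside, z up
- softener: white bottle, 72 mm in diameter, 190 mm tall; loose, to be left alone. Origin at the centre of its underside, z up
- stain_can: small can, 44 mm in diameter, 70 mm tall, standing among the selectors; loose, to be left alone. Origin at the centre of its underside, z up
- measuring_cup: clear plastic cup, 60 mm in diameter, 55 mm tall; loose, to be left alone. Origin at the centre of its underside, z up
- mug: white mug, 76 mm in diameter, 90 mm tall, handle on its +y side; loose, to be left alone. Origin at the centre of its underside, z up
- brush: clothes brush: a wooden block 160 (x) x 50 x 38 mm tall lying on its bristles; loose, to be left alone. Origin at the centre of its underside, z up
- selector_large: large touchless selector: a loose white disc lying flat on the counter, 120 mm in diameter, 35 mm tall, topped by a steel bezel and a dark round glass like a washing machine's porthole; origin at the centre of its underside, its yaw is of no account
- selector_medium: medium touchless selector: a loose white disc lying flat on the counter, 80 mm in diameter, 35 mm tall, topped by a steel bezel and a dark round glass like a washing machine's porthole; origin at the centre of its underside, its yaw is of no account
- selector_small: small touchless selector: a loose white disc lying flat on the counter, 45 mm in diameter, 35 mm tall, topped by a steel bezel and a dark round glass like a washing machine's porthole; origin at the centre of its underside, its yaw is of no account

How it is judged:
On the way, in this order (a step that is already met when the one before it is completed fails the run):
1. the tool point dwells 1.5 s just above the medium selector: within 25 mm of its centre horizontally, 20 to 75 mm above its glass (horizontal distance between the grasp point and medium_glass below 0.025 m and z of the grasp point in the frame of medium_glass between 0.02 and 0.075 m), for 1.5 s.
2. then the coin slide is pushed home, to within 4 mm (value of joint coin_slide above 0.046 m), for 0.2 s.
At the end, for the whole second after the job is handed in: The coin slide is home to within 4 mm, the selectors lie where they were (10 mm), the bystanders stand where they were (20 mm), all at rest (value of joint coin_slide above 0.046 m and distance of each of selector_large, selector_medium, selector_small from where it was at the start of the episode below 0.01 m and distance of each of detergent, softener, stain_can, measuring_cup, mug, brush from where it was at the start of the episode below 0.02 m and linear speed of each of selector_large, selector_medium, selector_small, detergent, softener, stain_can, measuring_cup, mug, brush below 0.02 m/s); the robot touches nothing.
It fails at once if the robot touches a selector (contact force between any of the fingers, the arm and selector_large above 0.3 N or contact force between any of the fingers, the arm and selector_medium above 0.3 N or contact force between any of the fingers, the arm and selector_small above 0.3 N).
It fails at once if the tool point comes as close above the large or the small selector as it does to choose one (within 25 mm horizontally, less than 75 mm above its glass) ((horizontal distance between the grasp point and large_glass below 0.025 m and z of the grasp point in the frame of large_glass below 0.075 m) or (horizontal distance between the grasp point and small_glass below 0.025 m and z of the grasp point in the frame of small_glass below 0.075 m)).
It fails at once if a selector is moved over 10 mm, lifted or carried (distance of any of selector_large, selector_medium, selector_small from where it was at the start of the episode above 0.01 m).
It fails at once if a bystander is moved over 20 mm, lifted or carried (distance of any of detergent, softener, stain_can, measuring_cup, mug, brush from where it was at the start of the episode above 0.02 m).
It also fails if it takes over 45 s, if anything falls off the work surface, if the arm or the gripper's body presses on something with over 40 N, if the wrist force passes 120 N, or if a joint passes its speed limit or range.

## Working session

There is one attempt and no reset: what is moved stays moved. The work goes in short steps, Python scripts to look and compute and a shell command to move; the robot and the scene stay as the last step left them, time stands still between calls to the robot, and variables do not carry over. Pictures are saved under pics/ and viewed, at most 10 in all, crops included, and the job is handed in when it is done.

```bash
mkdir -p pics; python3 - <<'E'
from cell import bot
import cv2
print(bot.sense())
for n in("top","scene"):
    i=bot.snapshot(n); cv2.imwrite(f"pics/{n}0.png",cv2.resize(i,(800,600),interpolation=cv2.INTER_CUBIC)); cv2.imwrite(f"pics/{n}_raw.png",i)
    print(bot.camera_info(n))
E
```

```text
{'t': 0.0, 'joints': array([1.32899376e+00, 8.74461565e-02, 1.75133780e-01, 1.65978955e+00,
       4.60416414e-06, 1.57081376e+00]), 'qd': array([-0.0012111 ,  0.00034755,  0.00036321, -0.00053741,  0.00072066,
        0.00063943]), 'joint_efforts': array([-1.35559996e-03, -5.20393324e+01,  4.64799464e+01,  1.67475455e-02,
       -2.01575904e-04,  4.49191361e-06]), 'tcp_pos': array([0.13164979, 0.53380402, 0.24929052]), 'tool_rot': array([ 1.20615587e-01,  9.92699075e-01, -6.47757572e-04, -8.10118231e-05]), 'wrist_force': array([-0.62352042,  0.07512693, -0.03228675]), 'torque': array([ 0.03131226, -0.01433777,  0.04575422]), 'grip_force': 0.0, 'finger_gap': 1.003613636967063}
{'fx': 373.4055325777001, 'fy': 373.4055325777001, 'cx': 261.46634795129637, 'cy': 194.3134953274312, 'k1': -0.06727673574392884, 'extrinsics': array([[-0.09246286, -0.99571545, -0.00116855,  0.021494  ],
       [-0.97522221,  0.09079659, -0.20173651,  0.56439637],
       [ 0.20097826, -0.01751354, -0.97943913,  1.00502542],
       [ 0.        ,  0.        ,  0.        ,  1.        ]])}
{'fx': 380.7107271514323, 'fy': 380.7107271514323, 'cx': 253.6965520703696, 'cy': 191.22366471159074, 'k1': -0.018040892110325692, 'extrinsics': array([[-0.49553049,  0.86841188, -0.01761644,  0.31290505],
       [ 0.69415707,  0.3837436 , -0.60900477, -0.33874206],
       [-0.52210678, -0.31400901, -0.7929709 ,  1.37179887],
       [ 0.        ,  0.        ,  0.        ,  1.        ]])}
```

View pics/top0.png

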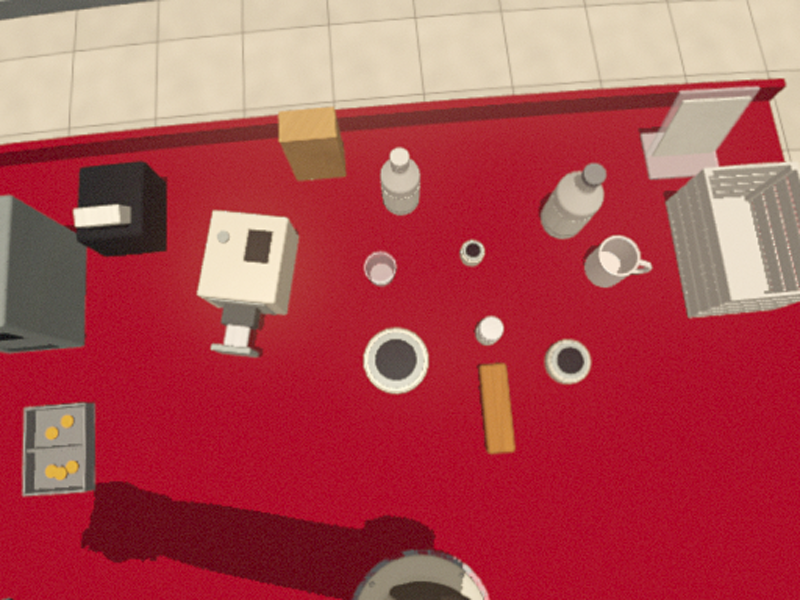

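View pics/scene0.png

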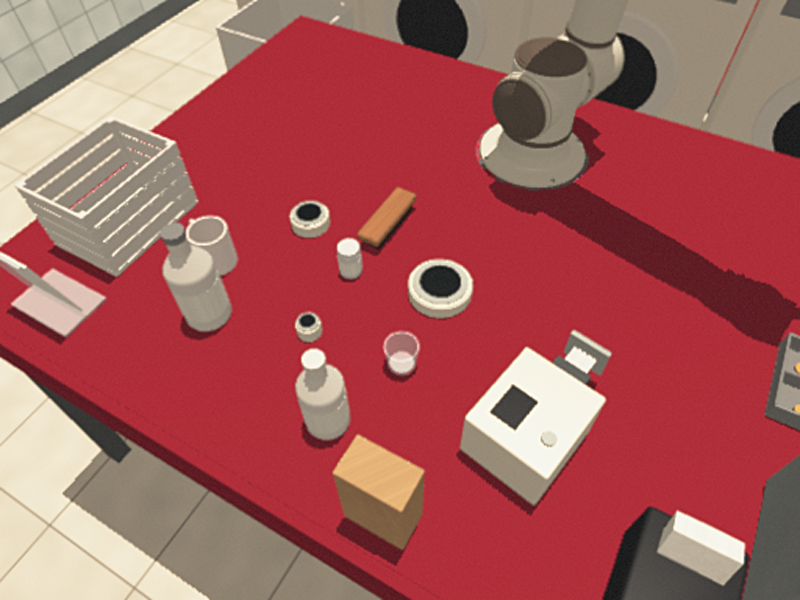

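The top view shows, in 800x600 pixels, the large selector's glass at (396,360), the medium at (569,360), the small at (472,252), and the slide plate near (235,350). The scene view agrees. I'll crop the plate in both views and the medium selector in the top view.

```bash
cat > h.py <<'E'
import numpy as np,cv2
from cell import bot
def K(n):
    c=bot.camera_info(n); return np.array([[c['fx'],0,c['cx']],[0,c['fy'],c['cy']],[0,0,1.]]),np.array([c['k1'],0,0,0,0]),np.array(c['extrinsics'])
def atz(n,u,v,z):
    k,d,E=K(n); p=cv2.undistortPoints(np.array([[[u,v]]],float),k,d)[0,0]
    R,t=E[:3,:3],E[:3,3]; r=R.T@[p[0],p[1],1]; c=-R.T@t
    return c+r*(z-c[2])/r[2]
def proj(n,P):
    k,d,E=K(n); return cv2.projectPoints(np.array(P,float).reshape(-1,1,3),cv2.Rodrigues(E[:3,:3])[0],E[:3,3],k,d)[0][:,0]
E
python3 - <<'E'
from h import *
s=.64
for n,u,v in(("large",396,360),("medium",569.5,360.5),("small",472.5,250)): print(n,atz("top",u*s,v*s,.035))
for n,u,v in(("large",441,281),("medium",309,212),("small",307,321)): print(n,atz("scene",u*s,v*s,.035))
for u,v,m in((489,331,"can"),): print(m,atz("top",u*s,v*s,.06))
for u,v in((481,366),(507,363),(515,451),(489,453)): print("brush",atz("top",u*s,v*s,.038))
print("boxtop",[atz("top",u*s,v*s,.11).round(3) for u,v in((213,210),(290,219),(274,314),(198,295))])
a=cv2.imread("pics/top_raw.png")[185:235,120:180]; b=cv2.imread("pics/scene_raw.png")[205:255,345:405]
f=lambda x:cv2.resize(x,None,fx=8 if x is a else 6.5,fy=8 if x is a else 6.5,interpolation=cv2.INTER_CUBIC)
cv2.imwrite("pics/c1.png",cv2.resize(np.hstack([a,b]),(780,325),interpolation=cv2.INTER_CUBIC))
E
```

```text
large [0.46606547 0.00125896 0.035     ]
medium [ 0.43516912 -0.31531177  0.035     ]
small [ 0.66082957 -0.16179533  0.035     ]
large [0.46964735 0.00317308 0.035     ]
medium [ 0.43765112 -0.31553964  0.035     ]
small [ 0.66455517 -0.16183085  0.035     ]
can [ 0.49985708 -0.17048961  0.06      ]
brush [ 0.44043386 -0.15167899  0.038     ]
brush [ 0.44137114 -0.19956749  0.038     ]
brush [ 0.28459312 -0.19459881  0.038     ]
brush [ 0.28567178 -0.14815834  0.038     ]
boxtop [array([0.758, 0.306, 0.11 ]), array([0.727, 0.167, 0.11 ]), array([0.557, 0.204, 0.11 ]), array([0.603, 0.336, 0.11 ])]
```

View pics/c1.png

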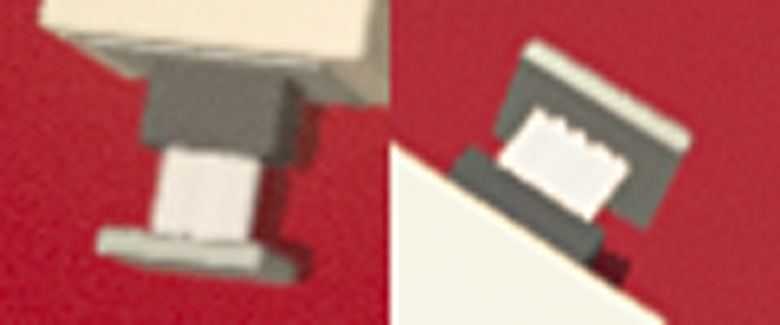

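The crop shows the plate's bright top edge from (97,240) to (262,255) in the top half, and from (530,38) to (692,136) along its front edge in the scene half.

```bash
python3 - <<'E'
from h import *
for x,y in((97,230),(262,243),(97,250),(262,265)): print("top",atz("top",120+x/6.5-.42,185+y/6.5-.42,.09).round(4))
for x,y in((530,38),(692,136),(520,55),(682,152)): print("scene",atz("scene",345+(x-390)/6.5-.42,205+y/6.5-.42,.09).round(4))
s=.64
print("boxtop scene",[atz("scene",u*s,v*s,.11).round(3) for u,v in((527,348),(605,401),(463,447),(541,490))])
print("bottles",atz("top",585*s,185*s,.15),atz("top",402*s,206*s,0.01), "cup",atz("top",380*s,262*s,.055))
E
```

```text
top [0.5181 0.323  0.09  ]
top [0.5063 0.2531 0.09  ]
top [0.5096 0.3232 0.09  ]
top [0.497  0.2534 0.09  ]
scene [0.4972 0.2527 0.09  ]
scene [0.5106 0.3214 0.09  ]
scene [0.5067 0.252  0.09  ]
scene [0.5193 0.3203 0.09  ]
boxtop scene [array([0.58 , 0.205, 0.11 ]), array([0.611, 0.338, 0.11 ]), array([0.775, 0.19 , 0.11 ]), array([0.779, 0.306, 0.11 ])]
bottles [ 0.7271609 -0.3558614  0.15     ] [ 0.77103057 -0.03704116  0.01      ] cup [0.64781867 0.01450488 0.055     ]
```

```bash
python3 -m inch '[{"spin":-2.4,"fingers":0},{"tx":-8,"ty":-15,"fingers":0},{"tx":-18,"ty":-30,"fingers":0},{"tx":-18,"ty":-30,"fingers":0},{"tx":-18,"ty":-30,"fingers":0},{"tx":-18,"ty":-30,"fingers":0},{"tx":-18,"ty":-30,"fingers":0},{"tx":-18,"ty":-30,"fingers":0},{"tx":-18,"ty":-30,"fingers":0},{"tx":-18,"ty":-30,"fingers":0}]'; python3 -m inch '[{"tx":-18,"ty":-30,"fingers":0},{"tx":-18,"ty":-30,"fingers":0},{"tx":-18,"ty":-30,"fingers":0},{"tx":-18,"ty":-30,"fingers":0},{"tx":-18,"ty":-30,"fingers":0},{"tx":-18,"ty":-30,"fingers":0},{"tx":-18,"ty":-30,"fingers":0},{"tx":-18,"ty":-30,"fingers":0},{"tx":-18,"ty":-30,"fingers":0},{"tx":-18,"ty":-30,"fingers":0}]'
cat > d.py <<'E'
import sys
from h import *
from scipy.spatial.transform import Rotation as R
s=bot.sense(); r=R.from_quat(s['tool_rot']); print(s['t'],s['tcp_pos'],s['joints'].round(2),s['wrist_force'].round(1),r.as_matrix()[:,0].round(3),r.as_matrix()[:,2].round(3))
print("shift mm",(r.inv().apply(np.array(eval(sys.argv[1]))-s['tcp_pos'])*1000).round(1))
E
python3 d.py "[.4365,-.3155,.25]"
```

```text
0.1 [0.13165494 0.53383003 0.2493393 ] [ 1.33  0.09  0.18  1.66 -0.    1.57] [-0.1  0.3 -0.2] [-0.971  0.239 -0.   ] [-0.    -0.001 -1.   ]
shift mm [-4.993e+02 -7.516e+02  2.000e-01]$[0]: bad value
$[0]: bad value
```

```bash
python3 -m inch '[{"tx":0,"ty":0,"tz":0,"spin":-2.4,"fingers":0}]'; echo; python3 -m inch --help | head -20;
```

```text
t: 0.2
tcp_pos: [0.1317, 0.5339, 0.2495]
tool_rot: [0.1, 0.995, -0.0, -0.0]
wrist_force: [0.3, -0.0, -0.3]
finger_gap: 0.855
grip_force: 0.0
invalid input: not JSON, or not a number
```

All keys are needed.

```bash
python3 -m inch '[{"tx":-8,"ty":-15,"tz":0,"spin":0,"fingers":0},{"tx":-18,"ty":-30,"tz":0,"spin":0,"fingers":0},{"tx":-18,"ty":-30,"tz":0,"spin":0,"fingers":0},{"tx":-18,"ty":-30,"tz":0,"spin":0,"fingers":0},{"tx":-18,"ty":-30,"tz":0,"spin":0,"fingers":0},{"tx":-18,"ty":-30,"tz":0,"spin":0,"fingers":0},{"tx":-18,"ty":-30,"tz":0,"spin":0,"fingers":0},{"tx":-18,"ty":-30,"tz":0,"spin":0,"fingers":0},{"tx":-18,"ty":-30,"tz":0,"spin":0,"fingers":0},{"tx":-18,"ty":-30,"tz":0,"spin":0,"fingers":0}]'; python3 -m inch '[{"tx":-18,"ty":-30,"tz":0,"spin":0,"fingers":0},{"tx":-18,"ty":-30,"tz":0,"spin":0,"fingers":0},{"tx":-18,"ty":-30,"tz":0,"spin":0,"fingers":0},{"tx":-18,"ty":-30,"tz":0,"spin":0,"fingers":0},{"tx":-18,"ty":-30,"tz":0,"spin":0,"fingers":0},{"tx":-18,"ty":-30,"tz":0,"spin":0,"fingers":0},{"tx":-18,"ty":-30,"tz":0,"spin":0,"fingers":0},{"tx":-18,"ty":-30,"tz":0,"spin":0,"fingers":0},{"tx":-18,"ty":-30,"tz":0,"spin":0,"fingers":0},{"tx":0,"ty":0,"tz":0,"spin":0,"fingers":0}]'
python3 d.py "[.4365,-.3155,.25]"
```

```text
t: 1.2
tcp_pos: [0.2417, 0.2196, 0.2498]
tool_rot: [0.1, 0.995, -0.0, 0.0]
wrist_force: [0.1, -0.4, -0.8]
finger_gap: 0.001
grip_force: 0.0
t: 2.2
tcp_pos: [0.3474, -0.0787, 0.2493]
tool_rot: [0.102, 0.995, -0.0, -0.001]
wrist_force: [-0.9, 0.7, -0.9]
finger_gap: 0.001
grip_force: 0.0
2.2 [ 0.34737848 -0.07870999  0.2492569 ] [-0.22 -0.37 -0.23  1.71 -0.   -0.02] [-0.9  0.7 -0.9] [-0.979  0.203  0.001] [-0.001 -0.    -1.   ]
shift mm [-135.3 -213.8   -0.7]
```

```bash
python3 -m inch '[{"tx":-15,"ty":-24,"tz":0,"spin":0,"fingers":0},{"tx":-15,"ty":-24,"tz":0,"spin":0,"fingers":0},{"tx":-15,"ty":-24,"tz":0,"spin":0,"fingers":0},{"tx":-15,"ty":-24,"tz":0,"spin":0,"fingers":0},{"tx":-15,"ty":-24,"tz":0,"spin":0,"fingers":0},{"tx":-15,"ty":-24,"tz":0,"spin":0,"fingers":0},{"tx":-15,"ty":-24,"tz":0,"spin":0,"fingers":0},{"tx":-15,"ty":-24,"tz":0,"spin":0,"fingers":0},{"tx":-15,"ty":-22,"tz":0,"spin":0,"fingers":0},{"tx":0,"ty":0,"tz":0,"spin":0,"fingers":0}]'
python3 d.py "[.4365,-.3155,.087]"
```

```text
t: 3.2
tcp_pos: [0.4374, -0.3138, 0.2486]
tool_rot: [0.1, 0.995, 0.0, -0.001]
wrist_force: [-0.6, -0.1, 0.1]
finger_gap: -0.004
grip_force: 0.0
3.2 [ 0.4373762  -0.31381559  0.24861712] [-0.62  0.06  0.14  1.66 -0.   -0.42] [-0.6 -0.1  0.1] [-0.98   0.2    0.002] [-0.001  0.001 -1.   ]
shift mm [  0.3  -1.9 161.6]
```

```bash
python3 -m inch '[{"tx":0,"ty":-2,"tz":20,"spin":0,"fingers":0},{"tx":0,"ty":0,"tz":20,"spin":0,"fingers":0},{"tx":0,"ty":0,"tz":20,"spin":0,"fingers":0},{"tx":0,"ty":0,"tz":20,"spin":0,"fingers":0},{"tx":0,"ty":0,"tz":20,"spin":0,"fingers":0},{"tx":0,"ty":0,"tz":20,"spin":0,"fingers":0},{"tx":0,"ty":0,"tz":20,"spin":0,"fingers":0},{"tx":0,"ty":0,"tz":20,"spin":0,"fingers":0},{"tx":0,"ty":0,"tz":0,"spin":0,"fingers":0}]'
python3 - <<'E'
from h import *
a=bot.snapshot("top")[150:290,260:460]; b=bot.snapshot("scene")[80:220,130:330]
cv2.imwrite("pics/c2.png",cv2.resize(np.hstack([a,b]),(800,280),interpolation=cv2.INTER_CUBIC))
E
```

```text
t: 4.1
tcp_pos: [0.435, -0.3124, 0.0874]
tool_rot: [0.099, 0.995, 0.001, -0.002]
wrist_force: [-1.0, 0.6, -0.4]
finger_gap: -0.002
grip_force: 0.0
```

View pics/c2.png

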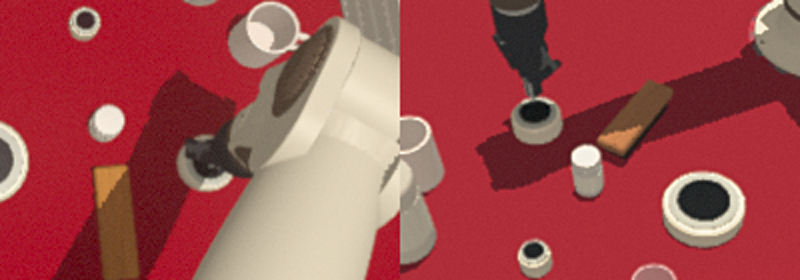

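The closed fingers stand above the medium selector's glass (crop (205,160) and (535,100)) without touching it. Now the dwell.

```bash
python3 -m inch '[{"tx":0,"ty":0,"tz":0,"spin":0,"fingers":0},{"tx":0,"ty":0,"tz":0,"spin":0,"fingers":0},{"tx":0,"ty":0,"tz":0,"spin":0,"fingers":0},{"tx":0,"ty":0,"tz":0,"spin":0,"fingers":0},{"tx":0,"ty":0,"tz":0,"spin":0,"fingers":0},{"tx":0,"ty":0,"tz":0,"spin":0,"fingers":0},{"tx":0,"ty":0,"tz":0,"spin":0,"fingers":0},{"tx":0,"ty":0,"tz":0,"spin":0,"fingers":0},{"tx":0,"ty":0,"tz":0,"spin":0,"fingers":0},{"tx":0,"ty":0,"tz":0,"spin":0,"fingers":0}]' | head -2;  python3 -m inch '[{"tx":0,"ty":0,"tz":0,"spin":0,"fingers":0},{"tx":0,"ty":0,"tz":0,"spin":0,"fingers":0},{"tx":0,"ty":0,"tz":0,"spin":0,"fingers":0},{"tx":0,"ty":0,"tz":0,"spin":0,"fingers":0},{"tx":0,"ty":0,"tz":0,"spin":0,"fingers":0},{"tx":0,"ty":0,"tz":0,"spin":0,"fingers":0},{"tx":0,"ty":0,"tz":0,"spin":0,"fingers":0},{"tx":0,"ty":0,"tz":0,"spin":0,"fingers":0},{"tx":0,"ty":0,"tz":0,"spin":0,"fingers":0},{"tx":0,"ty":0,"tz":0,"spin":0,"fingers":0}]' | head -2
python3 -m inch '[{"tx":0,"ty":0,"tz":0,"spin":0,"fingers":0},{"tx":0,"ty":0,"tz":0,"spin":0,"fingers":0},{"tx":0,"ty":0,"tz":-20,"spin":0,"fingers":0},{"tx":0,"ty":0,"tz":-20,"spin":0,"fingers":0},{"tx":0,"ty":0,"tz":-20,"spin":0,"fingers":0},{"tx":0,"ty":0,"tz":-20,"spin":0,"fingers":0},{"tx":0,"ty":0,"tz":-20,"spin":0,"fingers":0},{"tx":0,"ty":0,"tz":-20,"spin":0,"fingers":0},{"tx":0,"ty":0,"tz":-20,"spin":0,"fingers":0},{"tx":0,"ty":0,"tz":-20,"spin":0,"fingers":0}]' |head -2
python3 d.py "[.4547,.2976,.25]"
```

```text
t: 5.2
tcp_pos: [0.4363, -0.3144, 0.09]
t: 6.2
tcp_pos: [0.4363, -0.3144, 0.09]
t: 7.2
tcp_pos: [0.4362, -0.3143, 0.2508]
7.2 [ 0.43622555 -0.31434432  0.25084194] [-0.62  0.06  0.15  1.66 -0.   -0.42] [-1.1 -0.6 -0.3] [-0.98   0.199 -0.   ] [ 0. -0. -1.]
shift mm [103.4 603.4   0.8]
```

```bash
python3 -m inch '[{"tx":5,"ty":20,"tz":0,"spin":0,"fingers":0},{"tx":5,"ty":32,"tz":0,"spin":0,"fingers":0},{"tx":5,"ty":32,"tz":0,"spin":0,"fingers":0},{"tx":5,"ty":32,"tz":0,"spin":0,"fingers":0},{"tx":5,"ty":32,"tz":0,"spin":0,"fingers":0},{"tx":5,"ty":32,"tz":0,"spin":0,"fingers":0},{"tx":5,"ty":32,"tz":0,"spin":0,"fingers":0},{"tx":5,"ty":32,"tz":0,"spin":0,"fingers":0},{"tx":5,"ty":32,"tz":0,"spin":0,"fingers":0},{"tx":5,"ty":32,"tz":0,"spin":0,"fingers":0}]' | head -2;  python3 -m inch '[{"tx":5,"ty":32,"tz":0,"spin":0,"fingers":0},{"tx":5,"ty":32,"tz":0,"spin":0,"fingers":0},{"tx":5,"ty":32,"tz":0,"spin":0,"fingers":0},{"tx":5,"ty":32,"tz":0,"spin":0,"fingers":0},{"tx":5,"ty":32,"tz":0,"spin":0,"fingers":0},{"tx":5,"ty":32,"tz":0,"spin":0,"fingers":0},{"tx":5,"ty":32,"tz":0,"spin":0,"fingers":0},{"tx":5,"ty":32,"tz":0,"spin":0,"fingers":0},{"tx":5,"ty":32,"tz":0,"spin":0,"fingers":0},{"tx":5,"ty":7,"tz":0,"spin":0,"fingers":0}]' | head -2
python3 -m inch '[{"tx":0,"ty":0,"tz":0,"spin":0,"fingers":0}]'
python3 d.py "[.4547,.2976,.068]"
```

```text
t: 8.2
tcp_pos: [0.4483, -0.0013, 0.2502]
t: 9.2
tcp_pos: [0.4579, 0.2989, 0.2492]
t: 9.3
tcp_pos: [0.4575, 0.2972, 0.2496]
tool_rot: [0.099, 0.995, -0.0, -0.0]
wrist_force: [0.9, -1.9, 0.2]
finger_gap: -0.002
grip_force: 0.0
9.3 [0.45749825 0.29720926 0.24961019] [ 0.58  0.08  0.16  1.66 -0.    0.77] [ 0.9 -1.9  0.2] [-0.98   0.197  0.001] [-0.001 -0.001 -1.   ]
shift mm [  2.7  -0.  181.6]
```

```bash
python3 -m inch '[{"tx":2,"ty":0,"tz":20,"spin":0,"fingers":0},{"tx":0,"ty":0,"tz":20,"spin":0,"fingers":0},{"tx":0,"ty":0,"tz":20,"spin":0,"fingers":0},{"tx":0,"ty":0,"tz":20,"spin":0,"fingers":0},{"tx":0,"ty":0,"tz":20,"spin":0,"fingers":0},{"tx":0,"ty":0,"tz":20,"spin":0,"fingers":0},{"tx":0,"ty":0,"tz":20,"spin":0,"fingers":0},{"tx":0,"ty":0,"tz":20,"spin":0,"fingers":0},{"tx":0,"ty":0,"tz":20,"spin":0,"fingers":0},{"tx":0,"ty":0,"tz":0,"spin":0,"fingers":0}]'
python3 - <<'E'
from h import *
a=bot.snapshot("top")[150:270,100:260]; b=bot.snapshot("scene")[170:290,280:440]
cv2.imwrite("pics/c3.png",cv2.resize(np.hstack([a,b]),(800,300),interpolation=cv2.INTER_CUBIC))
E
```

```text
t: 10.3
tcp_pos: [0.455, 0.2947, 0.0677]
tool_rot: [0.1, 0.995, -0.001, -0.002]
wrist_force: [0.1, -0.1, 0.3]
finger_gap: 0.001
grip_force: 0.0
```

View pics/c3.png

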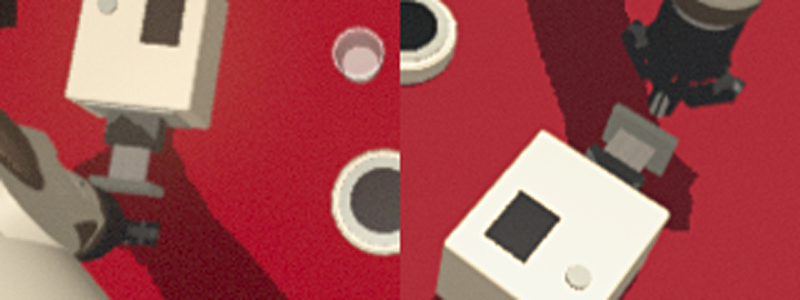

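```bash
python3 d.py "[.5037,.2877,.068]"
```

```text
10.4 [0.45617924 0.29595165 0.07065491] [ 0.58  0.08 -0.18  1.31 -0.    0.78] [-0.   0.2  0.4] [-0.98  0.2  -0.  ] [ 0. -0. -1.]
shift mm [-48.2   1.4   2.7]
```

The fingers stand squarely in front of the plate, which is at crop (128,185), and about 37 mm short of it. Now the push.

```bash
python3 -m inch '[{"tx":-10,"ty":0,"tz":2,"spin":0,"fingers":0},{"tx":-10,"ty":0,"tz":0,"spin":0,"fingers":0},{"tx":-10,"ty":0,"tz":0,"spin":0,"fingers":0},{"tx":-5,"ty":0,"tz":0,"spin":0,"fingers":0},{"tx":-5,"ty":0,"tz":0,"spin":0,"fingers":0},{"tx":-5,"ty":0,"tz":0,"spin":0,"fingers":0},{"tx":-5,"ty":0,"tz":0,"spin":0,"fingers":0},{"tx":-5,"ty":0,"tz":0,"spin":0,"fingers":0},{"tx":-5,"ty":0,"tz":0,"spin":0,"fingers":0},{"tx":-5,"ty":0,"tz":0,"spin":0,"fingers":0}]';python3 -m inch '[{"tx":-3,"ty":0,"tz":0,"spin":0,"fingers":0},{"tx":-2,"ty":0,"tz":0,"spin":0,"fingers":0},{"tx":-2,"ty":0,"tz":0,"spin":0,"fingers":0},{"tx":0,"ty":0,"tz":0,"spin":0,"fingers":0}]'
```

```text
t: 11.4
tcp_pos: [0.5201, 0.2839, 0.0679]
tool_rot: [0.1, 0.995, -0.0, -0.0]
wrist_force: [-3.2, 0.5, 0.5]
finger_gap: -0.001
grip_force: 0.0
t: 11.8
tcp_pos: [0.5269, 0.2825, 0.0679]
tool_rot: [0.1, 0.995, -0.0, 0.0]
wrist_force: [0.7, 0.3, -0.6]
finger_gap: -0.003
grip_force: 0.0
```

```bash
python3 -m inch '[{"tx":-2,"ty":0,"tz":0,"spin":0,"fingers":0},{"tx":-2,"ty":0,"tz":0,"spin":0,"fingers":0},{"tx":0,"ty":0,"tz":0,"spin":0,"fingers":0}]'; python3 -m inch '[{"tx":-2,"ty":0,"tz":0,"spin":0,"fingers":0},{"tx":0,"ty":0,"tz":0,"spin":0,"fingers":0}]'
```

```text
t: 12.1
tcp_pos: [0.5291, 0.282, 0.0679]
tool_rot: [0.099, 0.995, 0.0, -0.002]
wrist_force: [-11.6, 1.4, 3.7]
finger_gap: -0.001
grip_force: 0.0
t: 12.3
tcp_pos: [0.5293, 0.282, 0.0679]
tool_rot: [0.099, 0.995, 0.0, -0.003]
wrist_force: [-20.5, 3.1, 8.9]
finger_gap: -0.001
grip_force: 0.0
```

```bash
python3 -m inch '[{"tx":-2,"ty":0,"tz":0,"spin":0,"fingers":0},{"tx":0,"ty":0,"tz":0,"spin":0,"fingers":0}]'
```

```text
t: 12.5
tcp_pos: [0.5294, 0.282, 0.0678]
tool_rot: [0.098, 0.995, 0.0, -0.005]
wrist_force: [-31.8, 4.9, 13.5]
finger_gap: -0.002
grip_force: 0.0
```

Commanded steps now raise only the force while the position stays fixed, so this is the hard stop. I'll back off and check.

```bash
python3 -m inch '[{"tx":4,"ty":0,"tz":0,"spin":0,"fingers":0},{"tx":10,"ty":0,"tz":0,"spin":0,"fingers":0},{"tx":20,"ty":0,"tz":0,"spin":0,"fingers":0},{"tx":20,"ty":0,"tz":0,"spin":0,"fingers":0},{"tx":20,"ty":0,"tz":0,"spin":0,"fingers":0},{"tx":0,"ty":0,"tz":-20,"spin":0,"fingers":0},{"tx":0,"ty":0,"tz":-30,"spin":0,"fingers":0},{"tx":0,"ty":0,"tz":-40,"spin":0,"fingers":0},{"tx":0,"ty":0,"tz":-40,"spin":0,"fingers":0},{"tx":0,"ty":0,"tz":0,"spin":0,"fingers":0}]'
python3 - <<'E'
from h import *
a=bot.snapshot("top")
b=bot.snapshot("scene"); cv2.imwrite("pics/s4.png",np.hstack([cv2.resize(a,(400,300)),cv2.resize(b,(400,300))]))
c=np.hstack([a[185:235,120:180],b[205:255,345:405]])
cv2.imwrite("pics/c4.png",np.vstack([cv2.resize(c,(800,300),interpolation=cv2.INTER_CUBIC),cv2.imread("pics/s4.png")]))
E
```

```text
t: 13.5
tcp_pos: [0.4636, 0.2967, 0.2041]
tool_rot: [0.1, 0.995, 0.003, 0.004]
wrist_force: [-0.0, 0.1, 0.2]
finger_gap: 0.003
grip_force: 0.0
```

View pics/c4.png

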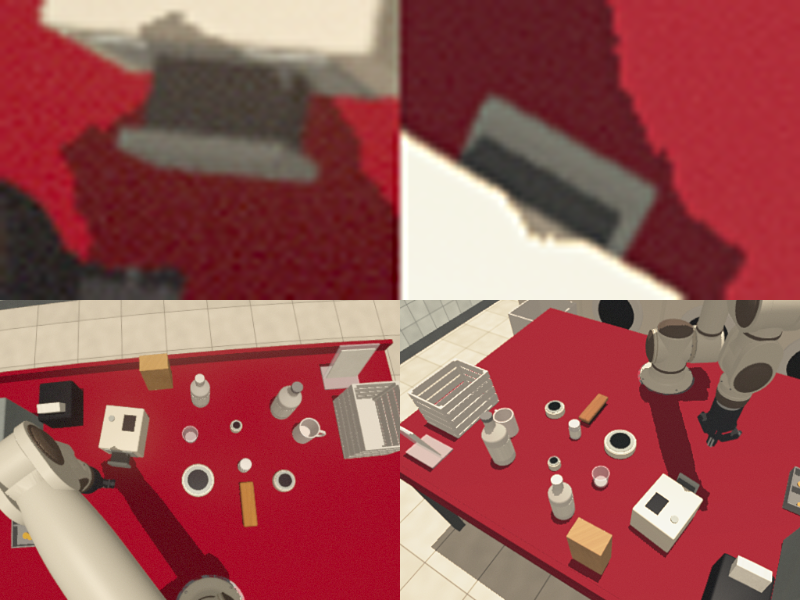

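The plate, at crop (215,155), is now closed flat against the chute with no white gap, and everything else stands where it was. Handing in.

```bash
python3 -m inch '[{"tx":0,"ty":0,"tz":-10,"spin":0,"fingers":0},{"tx":0,"ty":0,"tz":0,"spin":0,"fingers":0},{"tx":0,"ty":0,"tz":0,"spin":0,"fingers":0}]' | head -2; python3 -c "
from cell import bot
print(bot.hand_in())"
```

```text
t: 13.9
tcp_pos: [0.4619, 0.2956, 0.2074]
the job is handed in; nothing more can be done
None
```

I held the fingertips above the medium selector for over two seconds, pushed the coin slide to its hard stop, moved the arm clear and handed the job in at about 14 s; the final pictures showed the slide closed and nothing else moved, but no verdict came back.

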